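Couple the wrist rest onto the ball mount

TASK

The padded wrist rest is parked on the white stand: pull its red locking handle up, lift the rest off and lower its socket gently onto the ball of the grey stand, handle still up and the padded end over that stand's rubber landing pad. Then press the handle right down so that it locks and draws the socket down onto the rubber cushion, without forcing anything, and leave the other things on the counter alone.

Things in the scene. Friction and masses are not known exactly. Their poses are not given: they have to be found in the camera images.
- coupler: Wrist rest as a whole; origin and axes as socket, the frame of all sizes here. Aluminium bar 20 mm wide, 24 to 40 mm up, out to x = 210 mm; pale blue pad 86 x 96 mm from x = 154 mm, top 64 mm up. 0.63 to 0.82 kg, centre of mass at x = 34, z = 37 mm. With the handle down a claw under its pivot hooks below the ball; with it up the ball is free.
- socket (a point): Centre of the mouth of the steel socket (underside of its rim, 76 mm across). x along the bar to the padded end, y across, z up; level when parked. The mouth flares from 60 mm to a 42 mm bore at 45 degrees, 3 to 12 mm up, (the ball is 40 mm); the ball's centre is 32 mm up when fully home; the roof's outside is 60 mm up.
- grip (a point): Centre of the black grip block on top of the socket (30 mm along x, 24 mm across y, 38 mm high), 78 mm above the rim on the socket's axis: the rest is lifted here, fingers closing along y.
- foot (a point): Middle of the underside of the T-foot below the pad, at x = 195 mm, z = -30 mm from the socket; its two rubber feet, 16 mm across, are at y = -34 and +34 mm.
- paddle (a point): Centre of the red paddle at the end of the locking handle: 35 mm long, 18 mm wide across y, 8 mm thick, its tip tilted up 0.22 rad when the handle is down; then it is at x = 115, z = 65 mm from the socket, 20 mm clear of the bar below. Moves on an arc about the handle's pivot.
- handle (a joint): Locking handle, rad: 0 right down (locked), 0.8 fully up. Turns about the rest's y axis at a pivot x = 30, z = 24 mm from the socket; the paddle is 85 mm out and 41 mm above the pivot when down and swings up and back. Its hinge is stiff: it stays where it is left, and takes about 2 N at the paddle to move; below about 0.3 the claw meets the ball and draws the socket down, up to 5 N.
- cushion (a joint): Black rubber cushion ring (75 mm across) round the foot of the grey stand's ball: m squeezed, 0 free, 0.004 flat. 5 N starts it, 17 N flattens it; the rest's own weight squeezes it 0 to 1.5 mm, locking about 3 mm.
- mount: Grey stand, fixed; origin on the counter, x to its black rubber landing pad (70 x 144 mm, centre x = 195 mm, top 10 mm up). Plate 300 x 150 x 6 mm from x = -60 mm. The 40 mm steel ball sits on a hand-set clamp plate, anywhere from -12 to 12 mm in x and y from the origin, its centre 67 to 75 mm up, not known closer; the free cushion's top is 28 mm below its centre.
- park: White stand of the same shape, fixed; origin under its ball, x towards its landing pad; no cushion ring, a bare metal collar. The rest starts on it, locked, its rim 39.4 mm above the counter.
- drops_yellow: White dropper bottle with yellow cap, 32 mm across, 70 mm tall; origin under its centre. Leave alone.
- drops_green: White dropper bottle with green cap, 32 mm across, 70 mm tall; origin under its centre. Leave alone.
- cup: Steel cup, 60 mm across, 60 mm tall; origin under its centre. Leave alone.
- jar: Glass jar with steel lid, 72 mm across, 95 mm tall; origin under its centre. Leave alone.
- bowl: Steel bowl, 110 mm across, 45 mm tall; origin under its centre. Leave alone.
- spray: White bottle with blue cap, 60 mm across, 150 mm tall; origin under its centre. Leave alone.
- carton: Pale blue carton 90 x 130 x 60 mm; origin under its centre. Leave alone.

How it is judged:
On the way, in this order (a step that is already met when the one before it is completed fails the run):
1. the handle is pulled up while the rest still sits on the white stand (value of joint handle above 0.65 rad and horizontal distance between socket and park below 0.008 m and z of socket in the frame of park below 0.048 m), for 0.2 s.
2. the socket is lowered over the grey stand's ball onto the cushion with the handle up (value of joint handle above 0.55 rad and x of socket in the frame of mount between -0.016 and 0.016 m and y of socket in the frame of mount between -0.016 and 0.016 m and z of socket in the frame of mount below 0.0495 m), for 0.2 s.
At the end, for the whole second after the job is handed in: The rest is on the grey stand: the ball in its socket, rim less than 47.5 mm above the counter, handle within 0.05 rad of right down, cushion squeezed by more than 1.8 mm, T-foot over the landing pad (within 28 mm of its middle line, less than 6 mm above it), all at rest and released (value of joint handle below 0.05 rad and value of joint cushion above 0.0018 m and x of socket in the frame of mount between -0.016 and 0.016 m and y of socket in the frame of mount between -0.016 and 0.016 m and z of socket in the frame of mount below 0.0475 m and y of foot in the frame of mount between -0.028 and 0.028 m and x of foot in the frame of mount above 0.17 m and z of foot in the frame of mount below 0.016 m and linear speed of coupler below 0.02 m/s); the robot touches nothing.
It fails at once if the socket is pushed against the ball or cushion with more than 25 N while the handle is up (value of joint handle above 0.5 rad and contact force between coupler and mount above 25 N).
It fails at once if the coupling is strained with more than 80 N while the handle is being closed or is down on the grey stand (value of joint handle below 0.4 rad and x of socket in the frame of mount between -0.016 and 0.016 m and y of socket in the frame of mount between -0.016 and 0.016 m and contact force between coupler and mount above 80 N).
It fails at once if another thing on the counter is moved by more than 30 mm (distance of any of drops_yellow, drops_green, cup, jar, bowl, spray, carton from where it was at the start of the episode above 0.03 m).
It also fails if it takes over 72 s, if anything falls off the work surface, if the arm or the gripper's body presses on something with over 40 N, if the wrist force passes 120 N, or if a joint passes its speed limit or range.

ROBOT

A 6-joint arm with a two-finger parallel gripper is mounted at the origin on the work surface. World frame = base frame: x ahead of the robot, y to its left, z up, the work surface at z = 0. Lengths are in m, angles in rad, forces in N, time in s.
With the tool pointing down it reaches from about 0.225 to 0.875 m from the base axis. Payload 3.4 kg.
Tool frame: the origin (TCP) lies midway between the tips of the shut fingers; the grasp point (between the pads) lies 19 mm behind it; z points along the fingers, y is the line along which they close (so a half turn about z gives the same grasp; the last joint's range is limited). The gripper opens to 85 mm and grips with 20 to 120 N. Pads are 22 mm wide; open, the fingers measure 114 mm over their backs; the gripper's body (76 mm by 85 mm) begins 54 mm behind the grasp point. The pads swing forward as they close: fully open they stand 13 mm farther back than shut.
Start: joints at [1.143, 0.276, 1.505, -0, 1.361, -0.121], TCP at [0.174, 0.548, 0.193] pointing down, gripper open.
Joint ranges: [-2.89, 2.89], [-0.75, 2.08], [0.22, 2.7], [-1.18, 4.32], [0.11, 2.71], [-2.7, 2.7]. Speed limits (rad/s): [2.57, 2.57, 3.14, 3.14, 3.14, 3.14].

INTERFACE

Orientations are given as a unit quaternion [w, x, y, z].
In Python, from rig import * gives the robot as it stands.
- The arm moves only by the tool apply_moves, never from a script. Its argument "steps" is one flat list of numbers, 4 for each row, row after row: the shift along the world's x, y, z in cm, then the turn about the world's z in degrees. A call has 1 to 8 rows; each row is the pose to reach, as a shift and turn from the pose commanded when the call began; what a row does not reach only later rows make up. A row lasts 1/12 s, in which the tool goes at most 41.7 mm and 7.16 degrees, less where a joint would pass 70% of its speed; a pose out of reach is approached as far as the arm can. A call with a gripper value outside its range is refused whole. "jaw" is the closure in counts, from 0 (fully open) to 255 (shut), set as the call begins (left out, the last holds). The fingers move at their own pace and stop on an object; "newtons" is the grip in N (left out, the last holds). Time passes only in rows, so rows that repeat a pose let the fingers close. It gives the time, the measured TCP pose, the force, the opening and the grip force at its end, in the units of the state.
- get_state(): the state, without advancing time (a new reading comes with each control period).
- get_image(name): name is "side" or "top" or "wrist"; returns the picture (420x560x3 uint8, red, green, blue); there is no depth.
- calibration(name): a dict with "fx", "fy", "cx", "cy" (pixels), "xyz" and "rotation" of the camera in the world. Camera axes: x right, y up, looking along -z (the intrinsics and any distortion apply to the point x, -y, -z); pixel columns grow to the right and rows downward; lengths in m; the calibration is good to about 2 mm. A picture is of the moment at which its call begins: read the wrist's pose just before it. calibration takes no time and is no camera call; for the wrist camera it gives the pose at the moment of the call.
- sign_off(): hands the job in; it is judged then, once.
The state is a dict: "clock": time; "qpos": joint angles; "qd": joint speeds; "effort": joint torques, N m; "position": TCP position; "ee_rot": TCP orientation; "contact_force": force on the tool from outside, world axes, zero at the start; "moment": the same for the moment, N m; "width": finger opening in m; "gripper_force": force on a finger pad.
Only numpy, scipy, OpenCV 4.12 (cv2) and the standard library are available. Lean on these libraries where they do the work, as an engineer would, in place of code of your own. Each camera call takes 0.05 s, during which the arm holds its last target. There are 200 camera calls.

## Working session

There is one attempt and no reset: what is moved stays moved. The work goes in short steps, Python scripts to look and compute and a tool call to move; the robot and the scene stay as the last step left them, time stands still between calls to the robot, and variables do not carry over. Pictures are saved under pics/ and viewed, at most 10 in all, crops included, and the job is handed in when it is done.

Besides the shell and the picture viewer there is one more tool, called in YAML: its name, and indented under it one key for each argument. apply_moves: Moves the arm, as the interface text tells. Its arguments: {"type":"object","properties":{"steps":{"type":"array","items":{"type":"number"}},"jaw":{"type":"number"},"newtons":{"type":"number"}},"required":["steps"]}

```bash
mkdir -p pics; ls
python3 - <<'E'
from rig import *
import cv2,numpy as np
for n in("side","top"):
    cv2.imwrite(f"pics/{n}0.png",get_image(n)[:,:,::-1]); print(n,calibration(n))
print(get_state())
E
```

```text
pics
side {'fx': 531.2365562790417, 'fy': 531.2365562790417, 'cx': 281.81970107795917, 'cy': 211.77324247638902, 'xyz': array([ 0.40698644, -0.93935473,  1.09093708]), 'rotation': array([ 0.92305708,  0.37479515, -0.03526139, -0.07906237])}
top {'fx': 407.71925312929, 'fy': 407.71925312929, 'cx': 276.98753757541397, 'cy': 214.27835459345772, 'xyz': array([ 0.4550969 , -0.00866559,  1.14125639]), 'rotation': array([ 0.71151453,  0.03830832, -0.03344205, -0.70082892])}
{'clock': 0.1, 'qpos': array([ 1.14299735e+00,  2.76539670e-01,  1.50604117e+00,  1.73044272e-05,
        1.36069593e+00, -1.21005789e-01]), 'qd': array([ 0.00031439, -0.00137084, -0.00375799, -0.00045446, -0.00162465,
        0.00131053]), 'effort': array([ 8.23733935e-04, -4.17695332e+01, -2.46407479e+01, -1.14111249e-04,
        5.71675351e-03,  1.19666871e-05]), 'position': array([0.17342425, 0.54764802, 0.19230795]), 'ee_rot': array([-2.36317394e-04,  1.52797452e-01,  9.88257168e-01, -8.08260330e-04]), 'contact_force': array([ 1.01655336,  0.23366144, -1.03135284]), 'moment': array([ 0.04603913, -0.06108914,  0.0230157 ]), 'gripper_force': 0.0, 'width': 0.08554224773895569}
```

View pics/side0.png

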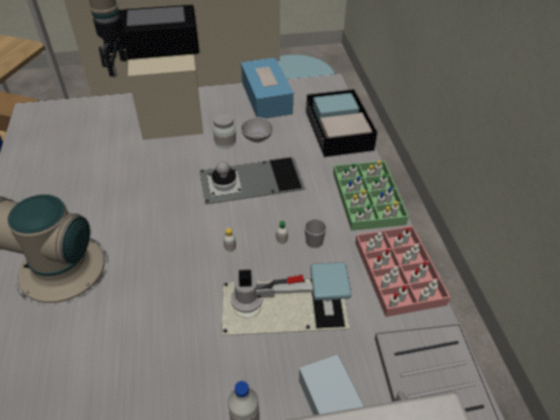

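View pics/top0.png

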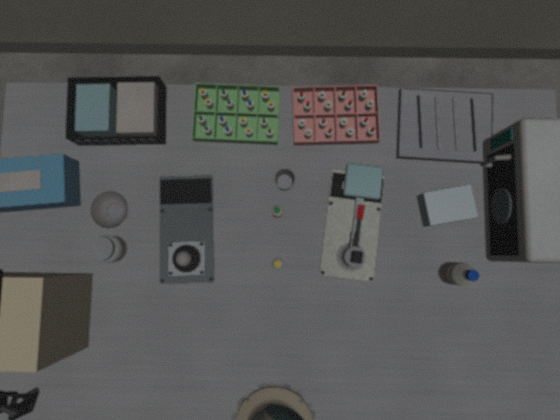

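The side view shows the rest on the white stand (grip about (245,278), paddle (296,279)) and the grey stand's ball at about (222,170). In the top view the grip is at about (356,257), the paddle at (360,212) and the ball at (186,258).

```bash
cat > h.py <<'E'
from rig import *
import cv2,numpy as np
from scipy.spatial.transform import Rotation as R
def ray(c,u,v):
    d=np.array([(u-c['cx'])/c['fx'],-(v-c['cy'])/c['fy'],-1.])
    q=c['rotation']; return np.array(c['xyz']),R.from_quat([q[1],q[2],q[3],q[0]]).apply(d)
def onz(c,u,v,z):
    o,d=ray(c,u,v); return o+d*(z-o[2])/d[2]
def proj(c,p):
    q=c['rotation']; a=R.from_quat([q[1],q[2],q[3],q[0]]).inv().apply(np.array(p)-c['xyz'])
    return np.array([c['cx']-c['fx']*a[0]/a[2],c['cy']+c['fy']*a[1]/a[2]])
def two(c1,p1,c2,p2):
    o1,d1=ray(c1,*p1);o2,d2=ray(c2,*p2)
    s=np.linalg.lstsq(np.c_[d1,-d2],o2-o1,rcond=None)[0]
    a,b=o1+d1*s[0],o2+d2*s[1]; return (a+b)/2,np.linalg.norm(a-b)
E
python3 - <<'E'
from h import *
t=cv2.imread('pics/top0.png');s=cv2.imread('pics/side0.png');T=calibration('top');S=calibration('side')
def red(im):
    b,g,r=[x.astype(int) for x in cv2.split(im)]
    return ((r>110)&(g<60)&(b<60)).astype(np.uint8)
for n,im,(x0,x1,y0,y1) in(('t',t,(340,380,190,240)),('s',s,(270,320,265,300))):
    m=red(im)[y0:y1,x0:x1]; M=cv2.moments(m,True); r=cv2.minAreaRect(cv2.findNonZero(m))
    print(n,'red',M['m00'],x0+M['m10']/M['m00'],y0+M['m01']/M['m00'],r)
print([t[y,x].tolist() for x,y in[(170,220),(330,230),(365,240),(356,257),(186,258),(300,240),(360,180)]])
a=cv2.resize(t[165:290,150:225],None,fx=4.6,fy=4.6,interpolation=2)
b=cv2.resize(t[155:290,310:395],None,fx=4.25,fy=4.25,interpolation=2)[:575]
p=np.zeros((575,a.shape[1]+b.shape[1],3),np.uint8);p[:a.shape[0],:a.shape[1]]=a;p[:b.shape[0],a.shape[1]:]=b
print(p.shape);cv2.imwrite('pics/z.png',np.clip(p*1.6,0,255))
E
```

```text
t red 18.0 361.1666666666667 210.44444444444446 ((21.0, 21.5), (11.0, 4.0), 90.0)
s red 87.0 294.54022988505744 279.13793103448273 ((24.449996948242188, 14.149999618530273), (5.515433311462402, 15.556349754333496), 81.8698959350586)
[[69, 70, 67], [112, 118, 115], [108, 117, 115], [40, 38, 35], [91, 91, 91], [98, 95, 96], [118, 114, 97]]
(575, 706, 3)[ WARN:0@0.089] global loadsave.cpp:1063 imwrite_ Unsupported depth image for selected encoder is fallbacked to CV_8U.
```

View pics/z.png

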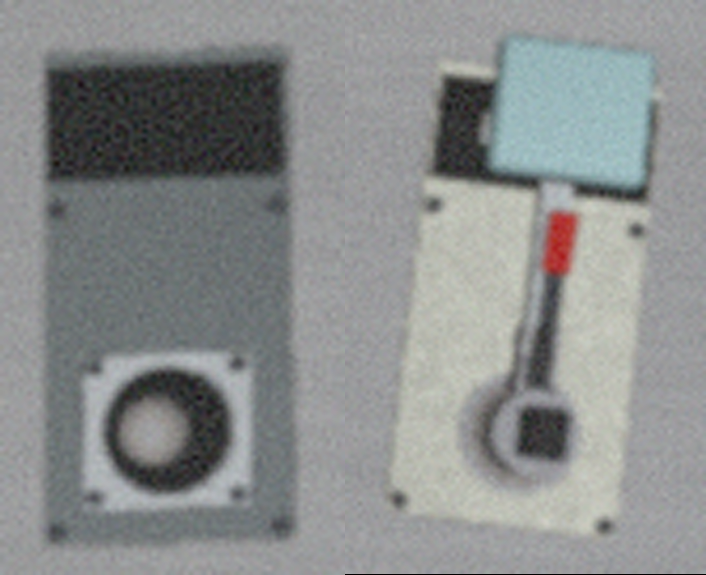

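The zoom shows both stands clearly. The screws give the plate directions, the black grip top is at zoom (543,433), and the ball is at (152,430) on the cushion disc, whose centre is at (168,430).

```bash
python3 - <<'E'
from h import *
T=calibration('top');S=calibration('side')
A=lambda x,y:(149.6+x/4.6,164.6+y/4.6)
B=lambda x,y:(309.6+(x-345)/4.25,154.6+y/4.25)
for n,f,sc in(('grey',A,[(57,210),(277,205),(281,524),(57,533)]),('white',B,[(432,204),(636,230),(604,526),(398,499)])):
    P=np.array([onz(T,*f(*p),.006)[:2] for p in sc])
    d=P[0]+P[1]-P[2]-P[3]; e=P[0]+P[3]-P[1]-P[2]; a=np.arctan2(d[1],d[0]);b=np.arctan2(e[1],e[0])-np.pi/2
    print(n,P.round(4).tolist(),'yaw',np.degrees([a,b]),np.linalg.norm(P[0]-P[3]),np.linalg.norm(P[0]-P[1]))
print('ball@.071',onz(T,*A(152,430),.075),'cushion',onz(T,*A(168,430),.043))
print('grip top',onz(T,*B(543,433),.1364))
g=onz(T,*B(543,433),.1364)
print('pad',onz(T,*B(571,113),.103))
s=cv2.imread('pics/side0.png')
print('grip in side',proj(S,g),'px')
E
python3 - <<'E'
from h import *
s=cv2.imread('pics/side0.png')
a=cv2.resize(s[145:215,190:310],None,fx=5,fy=5,interpolation=2);b=cv2.resize(s[250:330,215:355],None,fx=5,fy=5,interpolation=2)[:250+150]
p=np.zeros((600,700,3),np.uint8);a=a[:200+20];b=b[:380];p[:220,:600]=a;p[220:600]=b
cv2.imwrite('pics/zs.png',cv2.convertScaleAbs(p,alpha=1.5))
E
```

```text
grey [[0.5773, 0.3229], [0.5823, 0.1887], [0.39, 0.1801], [0.3825, 0.3144]] yaw [2.54113421 2.66696468] 0.1949442853000068 0.13434722958994152
white [[0.6058, -0.1483], [0.5905, -0.2826], [0.3973, -0.26], [0.4125, -0.1267]] yaw [-6.51624222 -6.50839869] 0.194478745100454 0.13511663720445835
ball@.071 [0.44538238 0.24339781 0.075     ] cushion [0.44523539 0.24162186 0.043     ]
grip top [ 0.45641065 -0.19646941  0.1364    ]
pad [ 0.64980862 -0.22048913  0.103     ]
grip in side [244.21316781 271.52938414] px
```

View pics/zs.png

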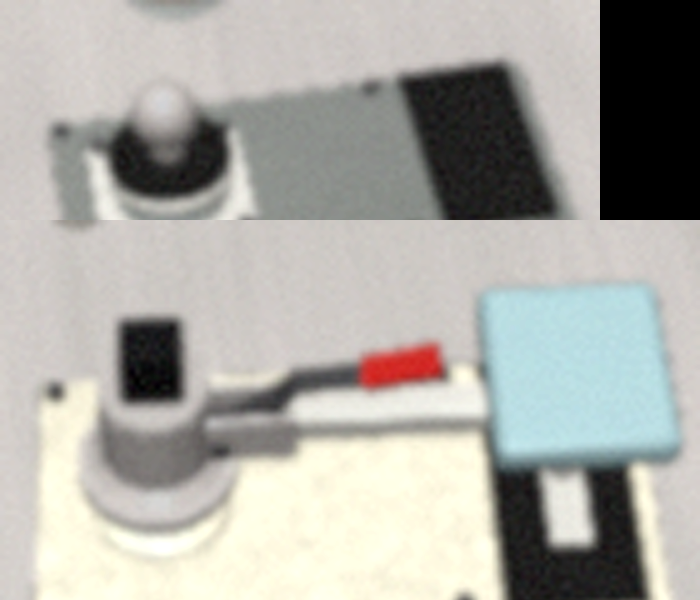

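In the side zoom the ball centre is at zoom (164,112), i.e. side pixel (222.4,167), with the red paddle just above the bar.

Run:
```python
from h import *
T=calibration('top');S=calibration('side')
b=two(T,(149.6+152/4.6,164.6+430/4.6),S,(189.6+164/5,144.6+112/5));print('ball',b)
r=two(T,(361.2,210.4),S,(294.5,279.1));print('paddle',r)
# grip top centre: side zoom block top face approx centre row
g=two(T,(309.6+198/4.25,154.6+433/4.25),S,(214.6+151/5,249.6+(333-220)/5));print('griptop',g)
y=np.radians(-6.51);s=np.array([.4564,-.1965]);u=np.array([np.cos(y),np.sin(y)])
for x,z in((.115,.1044),(.06,.153)): print(x,s+u*x)
print(proj(T,[*(s+u*.115),.1044]),proj(S,[*(s+u*.115),.1044]))
print('tower base',onz(S,140,138,0),onz(S,203,132,0),'top',onz(T,90,370,0),onz(T,42,275,.3),onz(T,42,370,.3))
# origin of stands relative to screws
for P in([[0.5773,0.3229],[0.5823,0.1887],[0.39,0.1801],[0.3825,0.3144]],[[0.6058,-0.1483],[0.5905,-0.2826],[0.3973,-0.26],[0.4125,-0.1267]]): print(np.mean(P,0))
yg=np.radians(2.6);print('offset along u of grip from screw mean',(s-np.array([.50153,-.2044]))@u, 'grey origin guess', np.mean([[0.5773,0.3229],[0.5823,0.1887],[0.39,0.1801],[0.3825,0.3144]],0)+((s-np.array([.50153,-.2044]))@u)*np.array([np.cos(yg),np.sin(yg)]))
```

```text
ball (array([0.44493264, 0.24397964, 0.07263763]), np.float64(0.0008574953172599646))
paddle (array([ 0.57133434, -0.21497639,  0.10737593]), np.float64(0.004249560885690263))
griptop (array([ 0.45700287, -0.19690082,  0.13426739]), np.float64(0.001180606116238475))
0.115 [ 0.57065849 -0.20953831]
0.06 [ 0.51601312 -0.2033026 ]
[358.77712173 211.59048224] [294.64551786 277.90043943]
tower base [0.19275496 0.51895969 0.        ] [0.40015494 0.51716376 0.        ] top [0.13874426 0.50127466 0.        ] [0.4084859  0.47758619 0.3       ] [0.22025588 0.46362848 0.3       ]
[0.483025 0.251525]
[ 0.501525 -0.2044  ]
offset along u of grip from screw mean -0.04573468082133415 grey origin guess [0.4373374  0.24945034]
```

apply_moves:
  steps: [0, -2, 2, 0, 0, -5, 4, 1, 0, -9, 6, 2, 0, -13, 7, 3, 0, -17, 7, 4, 0, -21, 7, 5, 1, -25, 7, 6, 2, -28, 7, 7]
  jaw: 80
  newtons: 60

```text
clock: 0.77
position: [0.1923, 0.2651, 0.2629]
ee_rot: [0.0, 0.091, 0.996, -0.001]
contact_force: [0.6, 0.5, 0.3]
width: 0.0586
gripper_force: 0.0
```

apply_moves:
  steps: [2.5, -3.2, 0, 0, 5, -6.3, 0, 0, 7.5, -9.5, 0, 0, 10, -12.6, 0, 0, 12.5, -15.8, 0, 0, 15, -19, 0, 0, 17.5, -22, 0, 0, 20, -25.2, 0, 2]

```text
clock: 1.43
position: [0.3941, 0.0144, 0.263]
ee_rot: [-0.0, 0.075, 0.997, 0.0]
contact_force: [0.7, 1.1, -0.7]
width: 0.0585
gripper_force: 0.0
```

apply_moves:
  steps: [2.5, -3.2, -0.5, 0, 5, -6.3, -1, 0, 7.5, -9.5, -2, 0, 10, -12.6, -3, 1, 12.5, -15.8, -3, 2, 15, -19, -3, 2, 17.5, -22, -3, 2, 17.8, -22.9, -3, 2]

```text
clock: 2.1
position: [0.5752, -0.2179, 0.231]
ee_rot: [0.001, 0.059, 0.998, -0.001]
contact_force: [0.5, -0.5, 0.2]
width: 0.0589
gripper_force: 0.0
```

Run:
```python
from h import *
s=get_state();c=calibration('wrist');im=get_image('wrist')[:,:,::-1];print(s['position'],s['ee_rot'],c)
cv2.imwrite('pics/w1.png',im)
```

```text
[ 0.57524576 -0.21786285  0.23101445] [ 5.87198512e-04  5.86540232e-02  9.98277729e-01 -9.68135339e-04] {'fx': 368.04859538076687, 'fy': 368.04859538076687, 'cx': 280.9424961354228, 'cy': 207.11397987252658, 'xyz': array([ 0.5056187 , -0.20934179,  0.4116471 ]), 'rotation': array([ 0.73999465, -0.10555119, -0.0919597 ,  0.65788317])}
```

View pics/w1.png

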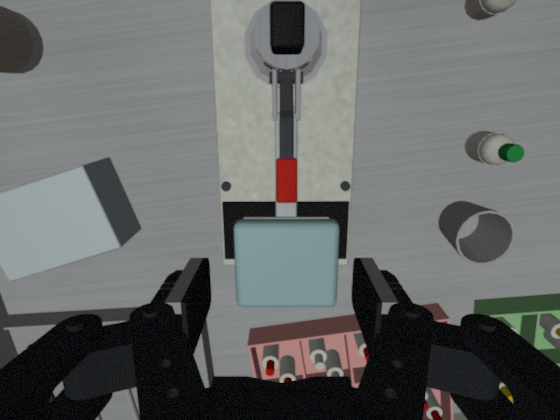

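The wrist view shows the paddle centred at about (287,180), the grip top face at about (288,14) and the pad centre at (287,262), so the rest runs nearly straight down the image.

Run:
```python
from h import *
c=calibration('wrist');im=cv2.imread('pics/w1.png')
b,g,r=[x.astype(int) for x in cv2.split(im)]
m=((r>120)&(g<60)&(b<60)).astype(np.uint8);m[:, :250]=0;m[:,320:]=0;m[240:]=0
x,y,w,h=cv2.boundingRect(m);print(x,y,w,h)
p=onz(c,x+w/2-.5,y+h/2,.108);q=onz(c,287.5,10,.1364);d=onz(c,287,218,.103)
print('paddle',p,'grip~',q,'padedge',d)
for a,e in((q,p),(q,d)): print(np.degrees(np.arctan2(e[1]-a[1],e[0]-a[0])),np.hypot(*(e-a)[:2]))
print('plate screws',[onz(c,u,v,.006) for u,v in((227,186),(345,186))])
```

```text
277 159 20 43
paddle [ 0.56804313 -0.212504    0.108     ] grip~ [ 0.44568499 -0.19816801  0.1364    ] padedge [ 0.60255539 -0.21594991  0.103     ]
-6.6825462163223355 0.12319511170075123
-6.467105168385468 0.15787500753706782
plate screws [array([ 0.58782601, -0.28111321,  0.006     ]), array([ 0.60344117, -0.1489076 ,  0.006     ])]
```

apply_moves:
  steps: [-0.5, 0.5, -2, 0, -0.5, 0.5, -5, 0, -0.5, 0.5, -8, 0, -0.5, 0.5, -11, 0, -0.5, 0.5, -13, 0, -0.5, 0.5, -13.8, 0, -0.5, 0.5, -13.8, 0, -0.5, 0.5, -13.8, 0]

```text
clock: 2.82
position: [0.5667, -0.2073, 0.0959]
ee_rot: [0.0, 0.057, 0.998, 0.0]
contact_force: [-0.0, 0.0, 1.7]
width: 0.0587
gripper_force: 0.0
```

apply_moves:
  steps: [0, 0, 0, 0, 0, 0, 0, 0, 0, 0, 0, 0, 0, 0, 0, 0, 0, 0, 0, 0, 0, 0, 0, 0]
  jaw: 255
  newtons: 40

```text
clock: 3.32
position: [0.5668, -0.2079, 0.0954]
ee_rot: [0.0, 0.057, 0.998, -0.0]
contact_force: [-0.3, -0.2, -0.4]
width: -0.0001
gripper_force: 0.0
```

Run:
```python
from h import *
a=get_image('side')[:,:,::-1][230:350,200:360];b=get_image('wrist')[:,:,::-1]
p=np.zeros((360,800,3),np.uint8);p[:360,:480]=cv2.resize(a,(480,360));p[:240,480:]=cv2.resize(b,(320,240))
print(get_state()['width'],get_state()['position'],get_state()['contact_force'])
cv2.imwrite('pics/c1.png',p)
```

```text
-9.399040685996113e-05 [ 0.56668931 -0.2078547   0.09522149] [-0.21723053 -1.47045665 -0.74199163]
```

View pics/c1.png

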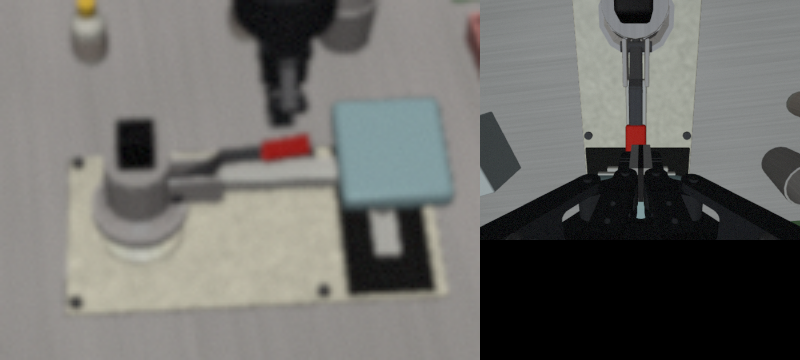

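The composite shows the shut fingertips ending just above the paddle (side pixel about (295,271)), with nothing gripped and the rest undisturbed.

Run:
```python
from h import *
S=calibration('side');W=calibration('wrist');s=get_state();p=s['position']
for z in(0,.01,.02): print(z,proj(S,p+[0,0,z]),proj(W,p+[0,0,z]))
print(proj(S,[.569,-.212,.1044]),proj(W,[.569,-.212,.1044]))
for n in('side','wrist'):
    im=get_image(n)[:,:,::-1]; b,g,r=[x.astype(int) for x in cv2.split(im)]
    m=((r>110)&(g<60)&(b<60)).astype(np.uint8)
    if n=='side': m[:265]=0;m[300:]=0;m[:,:270]=0;m[:,320:]=0
    else: m[:,:240]=0;m[:,320:]=0
    print(n,cv2.boundingRect(m))
    if n=='side':
        k=(r+g+b<110)[255:280,285:310]; print('dark lowest',[ (285+c,255+np.nonzero(k[:,c])[0].max()) for c in range(25) if k[:,c].any()])
```

```text
0 [292.74135606 279.958311  ] [281.32010916 240.21359225]
0.01 [292.83029868 277.33936273] [281.32309536 247.48824669]
0.02 [292.92028517 274.68967691] [281.32641191 255.5676251 ]
[294.14148373 278.84203514] [273.65502811 251.99686384]
side (287, 276, 16, 7)
dark lowest [(288, np.int64(256)), (289, np.int64(258)), (290, np.int64(266)), (291, np.int64(269)), (292, np.int64(270)), (293, np.int64(270)), (294, np.int64(270)), (295, np.int64(270)), (299, np.int64(256)), (300, np.int64(256))]
wrist (255, 220, 35, 45)
```

Run:
```python
from h import *
a=get_image('side')[:,:,::-1][240:295,265:325];b=get_image('wrist')[:,:,::-1][190:420,180:380]
p=np.zeros((440,800,3),np.uint8);p[:412,:400]=0;a=cv2.resize(a,(400,367));p[:367,:400]=a;p[:440,400:783]=cv2.resize(b,(383,440))
cv2.imwrite('pics/c2.png',cv2.convertScaleAbs(p,alpha=2,beta=20))
```

```text
(no output)
```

View pics/c2.png

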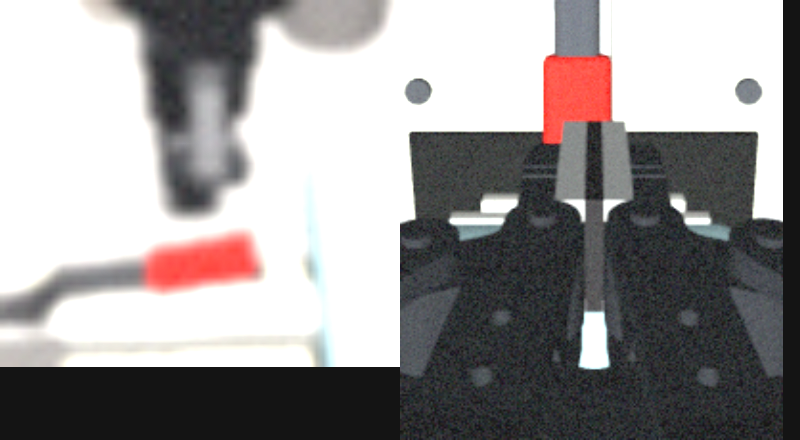

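The zoom shows the fingertips hanging about 30 mm higher than the reported TCP in both views (side row 272 against 280 predicted, wrist row 254). I'll check this by touch with the fingers shut, going down in small steps.

apply_moves:
  steps: [0.1, -0.4, -0.2, 0, 0.1, -0.4, -0.4, 0, 0.1, -0.4, -0.6, 0, 0.1, -0.4, -0.8, 0, 0.1, -0.4, -1, 0, 0.1, -0.4, -1, 0]

```text
clock: 4.12
position: [0.5673, -0.2116, 0.0845]
ee_rot: [-0.001, 0.057, 0.998, 0.0]
contact_force: [0.5, -0.4, 0.4]
width: -0.0002
gripper_force: 0.0
```

apply_moves:
  steps: [0, 0, -0.1, 0, 0, 0, -0.2, 0, 0, 0, -0.3, 0, 0, 0, -0.4, 0, 0, 0, -0.5, 0, 0, 0, -0.5, 0]

```text
clock: 4.62
position: [0.5675, -0.2117, 0.0799]
ee_rot: [-0.0, 0.057, 0.998, 0.0]
contact_force: [0.7, 0.5, -0.4]
width: 0.0001
gripper_force: 0.0
```

apply_moves:
  steps: [0, 0, -0.1, 0, 0, 0, -0.2, 0, 0, 0, -0.3, 0, 0, 0, -0.4, 0, 0, 0, -0.4, 0]

```text
clock: 5.03
position: [0.5675, -0.2117, 0.0759]
ee_rot: [-0.0, 0.057, 0.998, 0.0]
contact_force: [0.5, 0.1, -0.0]
width: 0.0002
gripper_force: 0.0
```

Run:
```python
from h import *
s=get_state();S=calibration('side');W=calibration('wrist');p=s['position']
im=get_image('side')[:,:,::-1].astype(int).sum(2);w=get_image('wrist')[:,:,::-1].copy()
k=(im<110)[255:290,283:305];print('dark lowest',[(283+c,255+np.nonzero(k[:,c])[0].max()) for c in range(22) if k[:,c].any()])
print(p,proj(S,p),proj(S,p+[0,0,.03]),s['contact_force'])
b,g,r=[x.astype(int) for x in cv2.split(w)];m=((r>110)&(g<60)&(b<60)).astype(np.uint8);m[:,:240]=0;m[:,320:]=0
print(cv2.boundingRect(m)); 
for x in(.5,.55,.5685,.586): pass
y=np.radians(-6.6)
for d in(-.0175,.0175): print(proj(W,[.569+d,-.212-d*.115,.1084+d*.22]))
```

```text
dark lowest [(288, np.int64(257)), (289, np.int64(263)), (290, np.int64(266)), (291, np.int64(274)), (292, np.int64(277)), (293, np.int64(277)), (294, np.int64(277)), (295, np.int64(277)), (296, np.int64(277)), (297, np.int64(255)), (298, np.int64(256)), (299, np.int64(259)), (300, np.int64(263)), (301, np.int64(262)), (302, np.int64(256))]
[ 0.56752046 -0.21174847  0.07586207] [293.22909773 286.22380128] [293.50514267 278.45746936] [ 0.54700221  0.11405278 -0.00219224]
(261, 231, 38, 34)
[281.11443838 229.46653412]
[281.15065913 310.26476175]
```

apply_moves:
  steps: [0, 0, -0.1, 0, 0, 0, -0.2, 0, 0, 0, -0.2, 0]

```text
clock: 5.38
position: [0.5675, -0.2117, 0.0739]
ee_rot: [-0.0, 0.057, 0.998, 0.0]
contact_force: [0.4, -0.8, -0.2]
width: 0.0003
gripper_force: 0.0
```

apply_moves:
  steps: [0, 0, -0.1, 0, 0, 0, -0.2, 0, 0, 0, -0.2, 0]

```text
clock: 5.63
position: [0.5675, -0.2117, 0.0719]
ee_rot: [-0.0, 0.057, 0.998, 0.0]
contact_force: [-0.2, -0.5, -0.1]
width: 0.0001
gripper_force: 0.0
```

apply_moves:
  steps: [0, 0, -0.1, 0, 0, 0, -0.2, 0, 0, 0, -0.3, 0, 0, 0, -0.3, 0]

```text
clock: 5.97
position: [0.568, -0.2119, 0.0708]
ee_rot: [0.001, 0.057, 0.998, -0.0]
contact_force: [-2.5, 0.4, 7.7]
width: -0.0005
gripper_force: 4.3
```

Contact came at TCP z ≈ 0.0715, so the fingertips are about 37 mm above the reported TCP. I'll raise, open, straddle the paddle lower down and close.

apply_moves:
  steps: [0, 0, 1.5, 0, 0, 0, 2.5, 0, 0, 0, 2.5, 0, 0, 0, 2.5, 0, 0, 0, 1.5, 0, 0, 0, 0, 0, 0.1, 0, -1.4, 0, 0.1, 0, -1.6, 0]
  jaw: 115

```text
clock: 6.63
position: [0.5661, -0.2105, 0.0491]
ee_rot: [-0.003, 0.057, 0.998, 0.001]
contact_force: [-0.7, 0.6, -1.0]
width: 0.0466
gripper_force: 0.0
```

apply_moves:
  steps: [0, 0, 0, 0, 0, 0, 0, 0, 0, 0, 0, 0, 0, 0, 0, 0, 0, 0, 0, 0]
  jaw: 255
  newtons: 40

```text
clock: 7.05
position: [0.5688, -0.2121, 0.0534]
ee_rot: [0.0, 0.057, 0.998, -0.0]
contact_force: [-0.7, -1.0, -3.2]
width: 0.0168
gripper_force: 41.6
```

apply_moves:
  steps: [-0.2, 0.02, 0.42, 0, -0.45, 0.05, 0.83, 0, -0.7, 0.08, 1.22, 0, -0.97, 0.11, 1.61, 0, -1.27, 0.15, 1.98, 0, -1.58, 0.18, 2.33, 0, -1.92, 0.22, 2.67, 0, -2.25, 0.26, 2.99, 0]

```text
clock: 7.72
position: [0.5464, -0.2094, 0.0836]
ee_rot: [0.001, 0.057, 0.998, -0.0]
contact_force: [2.3, -0.8, -6.7]
width: 0.017
gripper_force: 39.7
```

apply_moves:
  steps: [-0.37, 0.04, 0.3, 0, -0.74, 0.08, 0.58, 0, -1.12, 0.13, 0.84, 0, -1.52, 0.17, 1.09, 0, -1.93, 0.22, 1.31, 0, -2.35, 0.27, 1.52, 0, -2.78, 0.32, 1.7, 0, -3.1, 0.36, 1.82, 0]

```text
clock: 8.38
position: [0.5151, -0.2058, 0.1017]
ee_rot: [0.0, 0.057, 0.998, -0.0]
contact_force: [4.9, -2.0, -4.4]
width: 0.0166
gripper_force: 39.3
```

apply_moves:
  steps: [-0.05, 0, 0.03, 0, -0.05, 0, 0.03, 0, -0.05, 0, 0.03, 0, -0.05, 0, 0.03, 0]

```text
clock: 8.72
position: [0.5146, -0.2056, 0.1016]
ee_rot: [-0.0, 0.057, 0.998, 0.0]
contact_force: [3.6, -1.1, -2.2]
width: 0.0166
gripper_force: 39.3
```

Run:
```python
from h import *
a=get_image('side')[:,:,::-1][200:350,200:360];b=get_image('wrist')[:,:,::-1]
p=np.zeros((450,800,3),np.uint8);p[:450,:480]=cv2.resize(a,(480,450));p[:240,480:]=cv2.resize(b,(320,240))
cv2.imwrite('pics/c3.png',cv2.convertScaleAbs(p,alpha=1.7));print(calibration('wrist'))
cv2.imwrite('pics/w3.png',b)
```

```text
{'fx': 368.04859538076687, 'fy': 368.04859538076687, 'cx': 280.9424961354228, 'cy': 207.11397987252658, 'xyz': array([ 0.44521181, -0.19765413,  0.28228213]), 'rotation': array([ 0.73927173, -0.1041767 , -0.09227597,  0.65887   ])}
```

View pics/c3.png

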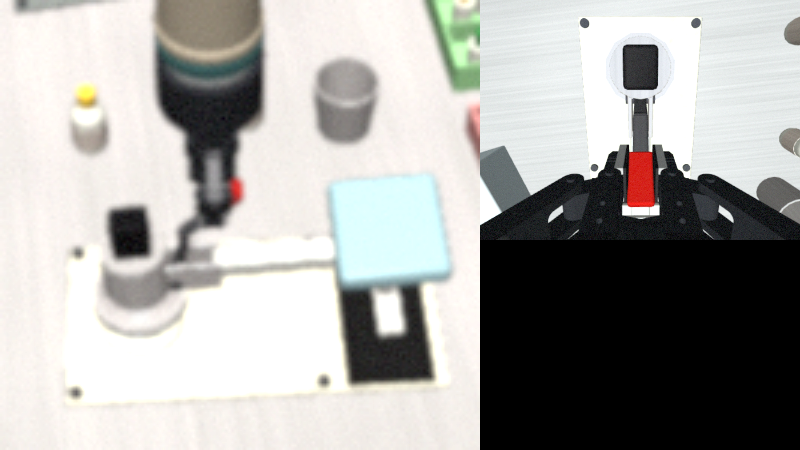

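The handle is up: paddle near the side-view fingers and the arm at about 0.78 rad, rest still seated. The wrist inset shows the grip top centred at about (281,116).

apply_moves:
  steps: [0, 0, 0, 0, 0, 0, 0, 0, 0, 0, 0, 0, 0, 0, 1, 0, 0, 0, 3, 0, 0, 0, 5, 0, 0, 0, 7, 0, 0, 0, 7, 0]
  jaw: 100

```text
clock: 9.48
position: [0.5169, -0.2068, 0.1765]
ee_rot: [0.004, 0.057, 0.998, -0.002]
contact_force: [-0.1, -1.1, 0.9]
width: 0.0521
gripper_force: 0.0
```

Run:
```python
from h import *
im=cv2.imread('pics/w3.png');g=cv2.GaussianBlur(im,(3,3),0).max(2)
m=(g<45).astype(np.uint8);m[170:]=0;m[:70]=0;m[:,:230]=0;m[:,340:]=0
n,l,st,ce=cv2.connectedComponentsWithStats(m);i=1+np.argmax(st[1:,4]);print(st[i],ce[i])
c={'fx':368.0486,'fy':368.0486,'cx':280.9425,'cy':207.114,'xyz':np.array([0.44521181,-0.19765413,0.28228213]),'rotation':np.array([0.73927173,-0.1041767,-0.09227597,0.65887])}
x,y,w,h=st[i][:4]
for v in(y,y+h/2,y+h): print(onz(c,x+w/2,v,.1364))
print(get_state()['position'])
```

```text
[ 250   79   61   78 4609] [280.40377522 117.06465611]
[ 0.43709371 -0.19700729  0.1364    ]
[ 0.45122277 -0.19864414  0.1364    ]
[ 0.46617815 -0.20037672  0.1364    ]
[ 0.51692933 -0.20682896  0.17648925]
```

apply_moves:
  steps: [-2.5, 0.3, 0, 0, -5, 0.6, 0, 0, -6.1, 0.8, -2, 0, -6.1, 0.8, -4.5, 0, -6.1, 0.8, -7, 0, -6.1, 0.8, -9, 0, -6.1, 0.8, -9.8, 0, -6.1, 0.8, -10.2, 0]

```text
clock: 10.15
position: [0.4524, -0.1969, 0.0682]
ee_rot: [-0.002, 0.057, 0.998, 0.001]
contact_force: [0.4, 0.1, 0.1]
width: 0.0519
gripper_force: 0.0
```

apply_moves:
  steps: [0, 0, -0.1, 0, 0, 0, -0.2, 0, 0, 0, -0.2, 0]

```text
clock: 10.4
position: [0.4545, -0.1981, 0.0685]
ee_rot: [0.001, 0.057, 0.998, -0.0]
contact_force: [0.1, -0.4, 0.5]
width: 0.0518
gripper_force: 0.0
```

apply_moves:
  steps: [0, 0, 0, 0, 0, 0, 0, 0, 0, 0, 0, 0, 0, 0, 0, 0, 0, 0, 0, 0, 0, 0, 0, 0]
  jaw: 255
  newtons: 110

```text
clock: 10.9
position: [0.4542, -0.1988, 0.0686]
ee_rot: [0.001, 0.057, 0.998, -0.001]
contact_force: [-1.6, -3.5, 5.8]
width: 0.0224
gripper_force: 107.8
```

apply_moves:
  steps: [0, 0, 0.2, 0, 0, 0, 0.4, 0, 0, 0, 0.7, 0, 0, 0, 1, 0, 0, 0, 1.3, 0, 0, 0, 1.6, 0, 0, 0, 1.9, 0, 0, 0, 2, 0]

```text
clock: 11.57
position: [0.4534, -0.1976, 0.0879]
ee_rot: [-0.0, 0.057, 0.998, 0.0]
contact_force: [-0.2, -2.9, -8.1]
width: 0.0225
gripper_force: 108.2
```

apply_moves:
  steps: [0, 0, 1, 0, 0, 0, 2.5, 0, 0, 0, 4, 0, 0, 0, 5.5, 0, 0, 0, 7, 0, 0, 0, 8.5, 0, 0, 0, 9, 0, 0, 0, 9, 0]

```text
clock: 12.23
position: [0.4544, -0.1971, 0.1794]
ee_rot: [0.001, 0.057, 0.998, 0.0]
contact_force: [0.8, -0.6, -7.0]
width: 0.0222
gripper_force: 109.7
```

Run:
```python
from h import *
s=get_state();print(s['contact_force'],s['moment'])
a=get_image('side')[:,:,::-1][170:330,190:370];b=get_image('wrist')[:,:,::-1]
cv2.imwrite('pics/w4.png',b)
p=np.zeros((430,800,3),np.uint8);p[:427,:480]=cv2.resize(a,(480,427));p[:240,480:]=cv2.resize(b,(320,240))
cv2.imwrite('pics/c4.png',cv2.convertScaleAbs(p,alpha=1.7))
```

```text
[ 0.75396439 -0.62425189 -7.0175271 ] [-0.03123831  0.23057365  0.01103466]
```

View pics/c4.png

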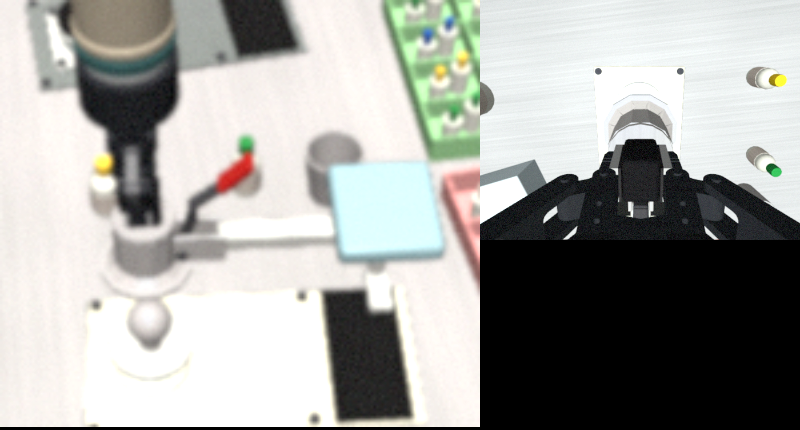

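The rest is off the stand and level, handle still up (paddle at side pixel ≈(278,234)), and the park ball is bare. Now I'll view the park ball with the wrist camera from 10 cm ahead. That gives the socket offset, and I'll repeat the same view at the grey ball.

apply_moves:
  steps: [2, -0.2, 0, 0, 4.5, -0.5, 0, 0, 7, -0.8, 0, 0, 9, -1, 0, 0, 10, -1.1, 0, 0, 10, -1.1, 0, 0, 10, -1.1, 0, 0, 10, -1.1, 0, 0]

```text
clock: 13.0
position: [0.5516, -0.2079, 0.1766]
ee_rot: [-0.002, 0.057, 0.998, 0.001]
contact_force: [-0.1, -0.3, -7.4]
width: 0.0223
gripper_force: 109.5
```

```bash
cat > look.py <<'E'
from h import *
import sys,pickle
s=get_state();c=calibration('wrist');w=get_image('wrist')[:,:,::-1].copy();t=get_image('side')[:,:,::-1].copy()
n=sys.argv[1];cv2.imwrite(f'pics/{n}w.png',w);cv2.imwrite(f'pics/{n}s.png',t);pickle.dump((s,c),open(n+'.pkl','wb'));print(s['position'],s['ee_rot'])
E
python3 look.py A
python3 - <<'E'
from h import *
S=calibration('side');y=np.radians(-6.6);u=np.array([np.cos(y),np.sin(y),0])
s=np.array([.4555,-.198,.1502])
for a in(.5,.6,.7,.8):
    print(a,proj(S,s+u*(.03+.085*np.cos(a)-.041*np.sin(a))+[0,0,.024+.085*np.sin(a)+.041*np.cos(a)]))
print('pad top ctr',proj(S,s+u*.197+[0,0,.064]),'obs',190+385/2.667,170+205/2.667)
E
```

```text
[ 0.5516155  -0.20788386  0.17658099] [-1.89625308e-03  5.73899173e-02  9.98349778e-01  7.22212337e-04]
0.5 [281.76227827 236.94731492]
0.6 [278.00739525 235.48650471]
0.7 [274.00326926 234.28446612]
0.8 [269.79405898 233.35755034]
pad top ctr [333.25837598 246.13907263] obs 334.35695538057746 246.86539182602175
```

View pics/Aw.png

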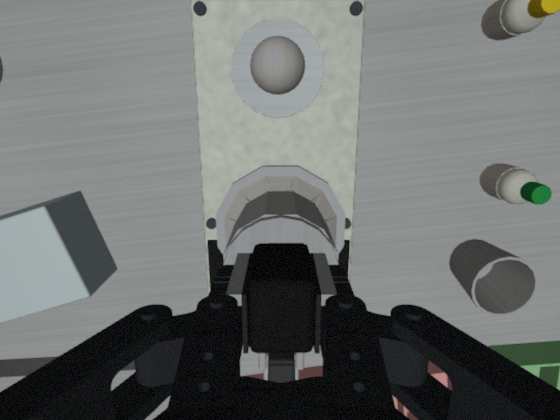

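The wrist view shows the park ball at about (278,65) on its collar, clear of the held socket. I'll measure it and check the handle angle by triangulating the paddle and pad.

Run:
```python
from h import *
import pickle
S=calibration('side');T=calibration('top');t=cv2.imread('pics/As.png');o=get_image('top')[:,:,::-1].copy();cv2.imwrite('pics/At.png',o)
def blob(im,kind,box):
    b,g,r=[x.astype(int) for x in cv2.split(im)]
    m=((r>80)&(r>2.2*g)&(r>2.2*b)) if kind=='red' else ((b>r+12)&(g>r+8)&(b>90))
    k=np.zeros(m.shape,np.uint8);x0,x1,y0,y1=box;k[y0:y1,x0:x1]=m[y0:y1,x0:x1]
    n,l,st,ce=cv2.connectedComponentsWithStats(k);i=1+np.argmax(st[1:,4]);return st[i],ce[i]
y=np.radians(-6.6);u=np.array([np.cos(y),np.sin(y),0])
s=np.array([.5565,-.2093,.1502])
for n,im,C,bs in(('side',t,S,(285,345,200,270)),('top',o,T,(320,420,100,260))):
    for k,bx in(('red',bs),('blue',(300,450,80,300))):
        try: print(n,k,*blob(im,k,bx))
        except Exception as e: print(n,k,e)
    print('pad',proj(C,s+u*.197+[0,0,.064]))
    for a in(.5,.6,.7,.8): print(a,proj(C,s+u*(.03+.085*np.cos(a)-.041*np.sin(a))+[0,0,.024+.085*np.sin(a)+.041*np.cos(a)]).round(1))
st=cv2.imread('pics/side0.png');print('init',blob(st,'red',(270,320,265,300)),blob(st,'blue',(300,360,255,305)))
s0=np.array([.4555,-.198,.0394]);print(proj(S,s0+u*.115+[0,0,.065]),proj(S,s0+u*.197+[0,0,.064]))
im=cv2.GaussianBlur(cv2.imread('pics/Aw.png'),(3,3),0)
print([im[65,x].tolist() for x in range(225,335,6)],[im[r,278].tolist() for r in range(15,125,6)])
```

```text
side red [318 228  13  13  91] [323.81318681 233.97802198]
side blue [ 357  230   45   37 1343] [378.16604617 247.81533879]
pad [379.63033358 244.11877714]
0.5 [329.6 234.9]
0.6 [326.1 233.4]
0.7 [322.2 232.2]
0.8 [318.2 231.3]
top red [371 171   7  14  39] [373.79487179 177.94871795]
top blue [ 356  113   42   37 1334] [376.46251874 130.94152924]
pad [377.13001413 129.25177034]
0.5 [375.7 173. ]
0.6 [375.9 176. ]
0.7 [375.9 179.4]
0.8 [375.9 183.1]
init (array([287, 276,  16,   7,  86], dtype=int32), array([294.5       , 279.04651163])) (array([ 311,  263,   40,   36, 1248], dtype=int32), array([330.08333333, 280.34214744]))
[294.39148141 278.53017756] [329.66270551 277.26616517]
[[167, 175, 172], [162, 167, 162], [165, 164, 158], [166, 165, 159], [149, 148, 143], [123, 127, 127], [136, 139, 139], [148, 147, 146], [149, 146, 144], [148, 146, 145], [138, 140, 141], [129, 132, 133], [110, 112, 113], [85, 87, 88], [168, 166, 161], [169, 167, 162], [169, 167, 161], [165, 173, 169], [163, 172, 168]] [[164, 172, 168], [164, 162, 157], [163, 161, 156], [165, 163, 157], [119, 122, 123], [137, 139, 140], [145, 146, 145], [150, 147, 144], [151, 148, 145], [145, 146, 145], [137, 140, 139], [123, 127, 128], [106, 108, 109], [83, 85, 83], [167, 165, 160], [165, 164, 158], [166, 164, 159], [155, 160, 155], [168, 176, 173]]
```

Run:
```python
from h import *
c={'fx':368.0486,'fy':368.0486,'cx':280.9425,'cy':207.114,'xyz':np.array([0.44521181,-0.19765413,0.28228213]),'rotation':np.array([0.73927173,-0.1041767,-0.09227597,0.65887])}
y=np.radians(-6.6);u=np.array([np.cos(y),np.sin(y),0]);up=np.array([0,0,1])
w=cv2.imread('pics/w3.png');b,g,r=[x.astype(int) for x in cv2.split(w)];m=((r>80)&(r>2.2*g)&(r>2.2*b)).astype(np.uint8);m[:,:230]=0;m[:,330:]=0
print('w3 red',cv2.boundingRect(m))
w1=cv2.imread('pics/w1.png')
for s in(np.array([.4535,-.1985,.0394]),np.array([.4565,-.1985,.0394])):
  for a in(.55,.6,.65,.7,.75,.8):
    ce=s+u*(.03+.085*np.cos(a)-.041*np.sin(a))+up*(.024+.085*np.sin(a)+.041*np.cos(a))
    t=u*np.cos(a+.22)+up*np.sin(a+.22); n=-u*np.sin(a+.22)+up*np.cos(a+.22)
    print(a,[proj(c,ce+t*k*.0175+n*.004)[1].round(1) for k in(-1,1)],(proj(c,ce+t*.0175+n*.004-.009*np.array([-u[1],u[0],0]))-proj(c,ce+t*.0175+n*.004+.009*np.array([-u[1],u[0],0])))[0].round(1))
# side c3: red rightmost
S=calibration('side')
s=np.array([.4555,-.198,.0394])
for a in(.6,.65,.7,.75,.8):
    ce=s+u*(.03+.085*np.cos(a)-.041*np.sin(a))+up*(.024+.085*np.sin(a)+.041*np.cos(a))
    t=u*np.cos(a+.22)+up*np.sin(a+.22); n=-u*np.sin(a+.22)+up*np.cos(a+.22);v=np.array([u[1],-u[0],0])*.009
    print(a,[proj(S,ce+v+t*.0175*i-n*.004*j).round(1) for i,j in((1,1),(1,-1),(-1,1))], 'obs tip ~',200+244/3,200+(178/3),200+202/3)
```

```text
w3 red (257, 266, 49, 96)
0.55 [np.float64(275.0), np.float64(359.9)] -45.1
0.6 [np.float64(269.3), np.float64(354.5)] -46.4
0.65 [np.float64(263.2), np.float64(348.1)] -47.7
0.7 [np.float64(256.5), np.float64(340.5)] -49.0
0.75 [np.float64(249.3), np.float64(331.8)] -50.3
0.8 [np.float64(241.6), np.float64(322.0)] -51.6
0.55 [np.float64(281.0), np.float64(366.2)] -44.8
0.6 [np.float64(275.5), np.float64(361.0)] -46.1
0.65 [np.float64(269.5), np.float64(354.8)] -47.4
0.7 [np.float64(262.9), np.float64(347.5)] -48.7
0.75 [np.float64(255.9), np.float64(339.0)] -50.0
0.8 [np.float64(248.3), np.float64(329.4)] -51.3
0.6 [array([284.9, 268.3]), array([282.2, 266.9]), array([274.2, 275.8])] obs tip ~ 281.3333333333333 259.3333333333333 267.3333333333333
0.65 [array([282.8, 267.6]), array([280. , 266.3]), array([272.7, 275.4])] obs tip ~ 281.3333333333333 259.3333333333333 267.3333333333333
0.7 [array([280.6, 266.9]), array([277.8, 265.7]), array([271.2, 275. ])] obs tip ~ 281.3333333333333 259.3333333333333 267.3333333333333
0.75 [array([278.4, 266.3]), array([275.4, 265.2]), array([269.6, 274.7])] obs tip ~ 281.3333333333333 259.3333333333333 267.3333333333333
0.8 [array([276.1, 265.8]), array([273. , 264.7]), array([268. , 274.4])] obs tip ~ 281.3333333333333 259.3333333333333 267.3333333333333
```

The handle measures only about 0.62 rad in both views, which is short of the 0.65 needed. I'll set the rest back on the white stand and push the handle fully up.

apply_moves:
  steps: [-2.5, 0.3, 0, 0, -5, 0.6, 0, 0, -7.5, 0.8, 0, 0, -9, 1, 0, 0, -10, 1.1, 0, 0, -10, 1.1, -1, 0, -10, 1.1, -2.5, 0, -10, 1.1, -4, 0]

```text
clock: 13.82
position: [0.455, -0.1984, 0.1377]
ee_rot: [0.002, 0.058, 0.998, -0.001]
contact_force: [0.3, 0.5, -7.4]
width: 0.0226
gripper_force: 109.8
```

apply_moves:
  steps: [0, 0, -1, 0, 0, 0, -2, 0, 0, 0, -3, 0, 0, 0, -4, 0, 0, 0, -4.8, 0, 0, 0, -5.4, 0, 0, 0, -5.6, 0, 0, 0, -5.6, 0]

```text
clock: 14.48
position: [0.4536, -0.1977, 0.081]
ee_rot: [-0.0, 0.057, 0.998, 0.0]
contact_force: [0.4, -0.6, -7.0]
width: 0.0226
gripper_force: 109.5
```

apply_moves:
  steps: [0, 0, -0.3, 0, 0, 0, -0.6, 0, 0, 0, -0.8, 0, 0, 0, -1, 0, 0, 0, -1.1, 0, 0, 0, -1.2, 0, 0, 0, -1.2, 0]

```text
clock: 15.07
position: [0.4537, -0.1979, 0.0695]
ee_rot: [0.0, 0.057, 0.998, -0.0]
contact_force: [-1.2, -2.2, -7.3]
width: 0.0224
gripper_force: 109.7
```

apply_moves:
  steps: [0, 0, -0.1, 0, 0, 0, -0.2, 0, 0, 0, -0.2, 0]

```text
clock: 15.32
position: [0.4536, -0.198, 0.0685]
ee_rot: [0.0, 0.057, 0.998, -0.0]
contact_force: [-3.6, -1.7, 2.8]
width: 0.0227
gripper_force: 110.8
```

apply_moves:
  steps: [0, 0, 0, 0, 0, 0, 0, 0, 0, 0, 0, 0, 0, 0, 0, 0, 0, 0, 1, 0, 0, 0, 3.5, 0, 0, 0, 7, 0, 0, 0, 10.5, 0]
  jaw: 120
  newtons: 40

```text
clock: 15.98
position: [0.4532, -0.1971, 0.1738]
ee_rot: [-0.001, 0.057, 0.998, 0.001]
contact_force: [1.0, -0.3, -0.2]
width: 0.0452
gripper_force: 0.0
```

apply_moves:
  steps: [3, -0.35, 0, 0, 6, -0.7, 0, 0, 9, -1.05, 0, 0, 12, -1.4, 0, 0, 12.4, -1.44, 0, 0, 12.4, -1.44, -2.5, 0, 12.4, -1.44, -5, 0, 12.4, -1.44, -7.3, 0]
  jaw: 255

```text
clock: 16.65
position: [0.5778, -0.2118, 0.0992]
ee_rot: [0.0, 0.057, 0.998, -0.0]
contact_force: [0.8, 0.3, 0.4]
width: -0.0
gripper_force: 0.0
```

apply_moves:
  steps: [0, 0, 0, 0, -0.5, 0.06, 0, 0, -1, 0.12, 0, 0, -1.5, 0.17, 0, 0, -1.8, 0.21, 0, 0, -2.1, 0.24, 0, 0, -2.4, 0.28, 0, 0, -2.4, 0.28, 0, 0]

```text
clock: 17.32
position: [0.5558, -0.21, 0.1015]
ee_rot: [0.003, 0.058, 0.998, -0.001]
contact_force: [3.8, -0.0, 4.3]
width: -0.0001
gripper_force: 2.0
```

```bash
python3 look.py B
python3 - <<'E'
from h import *
a=cv2.imread('pics/Bs.png')[210:320,215:325];b=cv2.imread('pics/Bw.png')
p=np.zeros((560,800,3),np.uint8);p[:560,:560]=cv2.resize(a,(560,560));p[:180,560:]=cv2.resize(b,(240,180))
cv2.imwrite('pics/c5.png',cv2.convertScaleAbs(p,alpha=1.8,beta=10))
E
```

```text
[ 0.55581029 -0.21000479  0.10151656] [ 3.07752141e-03  5.75470004e-02  9.98337684e-01 -8.60484649e-04]
```

View pics/c5.png

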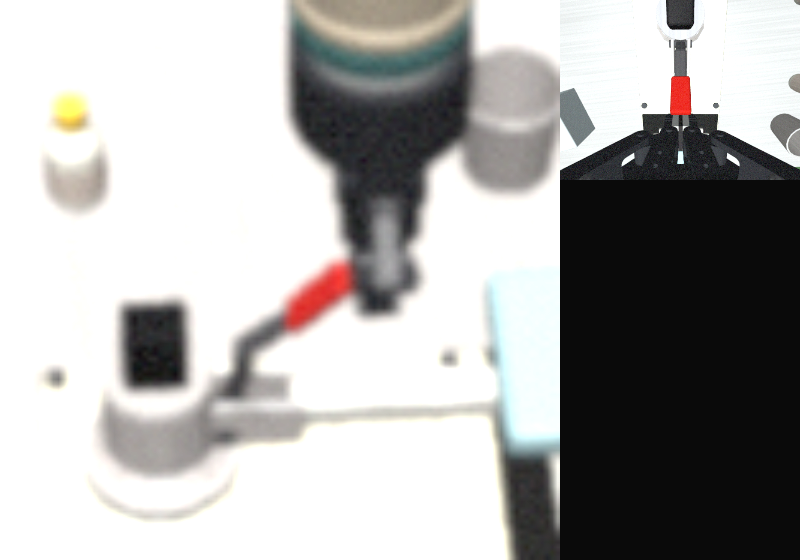

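The finger is pressing on the paddle's tip from the pad side (zoom (350,275)), with the handle at about 0.6. I'll keep pushing it back.

apply_moves:
  steps: [-0.3, 0.03, 0, 0, -0.6, 0.06, 0, 0, -0.9, 0.1, 0, 0, -1.2, 0.13, 0, 0, -1.4, 0.16, 0, 0, -1.4, 0.16, 0, 0]

```text
clock: 17.92
position: [0.5398, -0.2076, 0.0996]
ee_rot: [0.001, 0.058, 0.998, -0.0]
contact_force: [4.7, -0.4, 2.3]
width: 0.0006
gripper_force: 2.4
```

apply_moves:
  steps: [-0.2, 0.02, 0, 0, -0.4, 0.05, 0, 0, -0.5, 0.06, 0, 0, -0.5, 0.06, 0, 0]

```text
clock: 18.25
position: [0.5379, -0.2079, 0.1011]
ee_rot: [0.004, 0.058, 0.998, -0.001]
contact_force: [8.1, -1.1, 5.5]
width: 0.0001
gripper_force: 4.1
```

```bash
python3 look.py C
python3 - <<'E'
from h import *
S=calibration('side')
def red(im):
    b,g,r=[x.astype(int) for x in cv2.split(im)];m=((r>80)&(r>2.2*g)&(r>2.2*b)).astype(np.uint8);k=np.zeros_like(m);k[240:290,255:310]=m[240:290,255:310];M=cv2.moments(k,True)
    return cv2.boundingRect(k),M['m10']/M['m00'],M['m01']/M['m00']
for n in'BC': print(n,red(cv2.imread(f'pics/{n}s.png')))
y=np.radians(-6.6);u=np.array([np.cos(y),np.sin(y),0]);s=np.array([.4555,-.198,.0394]);up=np.array([0,0,1])
for a in(.55,.6,.65,.7,.75,.8):
    ce=s+u*(.03+.085*np.cos(a)-.041*np.sin(a))+up*(.024+.085*np.sin(a)+.041*np.cos(a))
    t=u*np.cos(a+.22)+up*np.sin(a+.22); n=-u*np.sin(a+.22)+up*np.cos(a+.22);v=np.array([-u[1],u[0],0])*.009
    P=np.array([proj(S,ce+i*t*.0175+j*n*.004+k*v) for i in(1,-1) for j in(1,-1) for k in(1,-1)])
    print(a,proj(S,ce).round(1),P.min(0).round(1),P.max(0).round(1))
E
```

```text
[ 0.53791026 -0.20794128  0.10111408] [ 3.65167196e-03  5.76183949e-02  9.98331684e-01 -7.97042474e-04]
B ((271, 262, 13, 12), 277.38028169014086, 267.63380281690144)
C ((265, 260, 11, 13), 270.3968253968254, 266.015873015873)
0.55 [279.8 268.8] [272.8 261.3] [286.9 276.3]
0.6 [278.  268.2] [271.2 260.6] [284.9 275.8]
0.65 [276.1 267.7] [269.6 259.9] [282.8 275.4]
0.7 [274.2 267.2] [268.  259.3] [280.6 275. ]
0.75 [272.3 266.8] [266.3 258.8] [278.4 274.7]
0.8 [270.3 266.4] [264.7 258.4] [276.1 274.4]
```

The red blob moved from (277,268) to (270,266) and the force rose at the stop, so the handle is at about 0.8. Back off and regrasp the grip block.

apply_moves:
  steps: [0, 0, 0, 0, 0, 0, 0, 0, 1, -0.1, 0, 0, 2, -0.2, 0, 0, 2, -0.2, 3, 0, 2, -0.2, 6.5, 0, 0, 0, 8, 0, -2, 0.2, 8, 0]

```text
clock: 19.02
position: [0.516, -0.2059, 0.1821]
ee_rot: [0.001, 0.057, 0.998, -0.001]
contact_force: [0.1, -0.3, -0.1]
width: -0.0001
gripper_force: 0.0
```

apply_moves:
  steps: [-3, 0.34, 0, 0, -6.1, 0.74, 0, 0, -6.1, 0.74, 0, 0, -6.1, 0.74, -3, 0, -6.1, 0.74, -6.5, 0, -6.1, 0.74, -9, 0, -6.1, 0.74, -10.6, 0, -6.1, 0.74, -11.1, 0]
  jaw: 105

```text
clock: 19.68
position: [0.4503, -0.1956, 0.0647]
ee_rot: [-0.005, 0.057, 0.998, 0.002]
contact_force: [-0.2, -0.8, -0.1]
width: 0.0502
gripper_force: 0.0
```

apply_moves:
  steps: [0, 0, 0, 0, 0, 0, 0, 0, 0, 0, 0, 0, 0, 0, 0, 0, 0, 0, 0, 0, 0, 0, 0, 0]
  jaw: 255
  newtons: 110

```text
clock: 20.18
position: [0.454, -0.1982, 0.0691]
ee_rot: [0.001, 0.057, 0.998, -0.001]
contact_force: [-1.2, -2.0, -2.2]
width: 0.0224
gripper_force: 108.1
```

apply_moves:
  steps: [0, 0, 0.3, 0, 0, 0, 0.8, 0, 0, 0, 1.5, 0, 0, 0, 2.5, 0, 0, 0, 4, 0, 0, 0, 5.5, 0, 0, 0, 7, 0, 0, 0, 8.5, 0]

```text
clock: 20.85
position: [0.4528, -0.196, 0.1549]
ee_rot: [-0.001, 0.058, 0.998, 0.001]
contact_force: [0.6, -1.0, -7.0]
width: 0.022
gripper_force: 108.9
```

apply_moves:
  steps: [1, 0, 1, 0, 4, 0.5, 2.5, 0, 7.5, 3, 2.5, 0, 10, 6, 2.5, 1, 10, 10, 2.5, 2, 10, 14, 2.5, 3, 10, 18, 2.5, 4, 10, 22, 2.5, 5]

```text
clock: 21.52
position: [0.5519, 0.0255, 0.1789]
ee_rot: [-0.001, 0.014, 1.0, 0.001]
contact_force: [0.9, 0.6, -6.6]
width: 0.0223
gripper_force: 109.0
```

apply_moves:
  steps: [0, 4, 0, 1, 0, 8, 0, 2, 0, 12, 0, 3, 0, 16, 0, 4.2, 0, 20, 0, 4.2, 0, 22.2, 0, 4.2, 0, 22.2, 0, 4.2, 0, 22.2, 0, 4.2]

```text
clock: 22.18
position: [0.5518, 0.2462, 0.1786]
ee_rot: [-0.001, -0.024, 1.0, 0.0]
contact_force: [0.1, -1.2, -6.9]
width: 0.0223
gripper_force: 109.5
```

```bash
python3 look.py D
```

```text
[0.55175948 0.24620727 0.17864858] [-1.48114908e-03 -2.43921095e-02  9.99701347e-01  2.19084994e-04]
```

View pics/Dw.png

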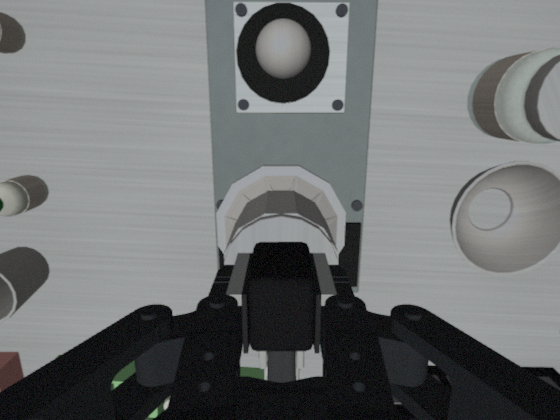

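The grey ball appears at about (284,48) inside the black cushion, viewed from the same offset as the park ball was. Computing the target pose from the difference.

```bash
python3 - <<'E'
from h import *
import pickle
def yaw(s):
    w,x,y,z=s['ee_rot'];Y=R.from_quat([x,y,z,w]).apply([0,1,0]);return np.arctan2(Y[1],Y[0])-np.pi/2
def ball(n,box,lo,hi):
    g=cv2.GaussianBlur(cv2.imread(f'pics/{n}w.png',0),(5,5),0);x0,x1,y0,y1=box
    m=cv2.inRange(g[y0:y1,x0:x1],lo,hi);m=cv2.morphologyEx(m,2,np.ones((5,5),np.uint8))
    cs=cv2.findContours(m,0,1)[0];c=max(cs,key=cv2.contourArea);e=cv2.fitEllipse(cv2.convexHull(c));print(n,e[0][0]+x0,e[0][1]+y0,e[1],cv2.contourArea(c));return e[0][0]+x0,e[0][1]+y0
a=ball('A',(240,318,26,108),0,156);d=ball('D',(247,322,8,92),70,255)
(sA,cA),(sD,cD)=[pickle.load(open(n+'.pkl','rb')) for n in'AD']
bA=onz(cA,*a,.0714);P0=np.array([.4540,-.1982]);yA=yaw(sA);yD=yaw(sD);print('A ball',bA,np.degrees([yA,yD]))
o=bA[:2]-P0;da=yD-yA;M=np.array([[np.cos(da),-np.sin(da)],[np.sin(da),np.cos(da)]])
for z in(.068,.0715,.075):
    b=onz(cD,*d,z);t=b[:2]-M@o;print(z,'ball',b,'o',o,'target TCP',t,'shift cm',(t-sD['position'][:2])*100)
S=calibration('side')
g=cv2.imread('pics/Ds.png');cv2.imwrite('pics/Dsc.png',g)
E
python3 -c "
from h import *
s=get_state();print(s['position'],s['ee_rot'])"
```

```text
A 276.91536712646484 64.68881607055664 (57.850921630859375, 61.933074951171875) 2737.5
D 282.39822006225586 47.27811813354492 (54.16399383544922, 58.668548583984375) 2435.5
A ball [ 0.4558166  -0.19993991  0.0714    ] [-6.58016474  2.7953671 ]
0.068 ball [0.4433436  0.24178762 0.068     ] o [ 0.0018166  -0.00173991] target TCP [0.44126783 0.24320836] shift cm [-11.04916516  -0.2998908 ]
0.0715 ball [0.44381282 0.24179862 0.0715    ] o [ 0.0018166  -0.00173991] target TCP [0.44173704 0.24321936] shift cm [-11.00224365  -0.29879147]
0.075 ball [0.44428203 0.24180961 0.075     ] o [ 0.0018166  -0.00173991] target TCP [0.44220626 0.24323035] shift cm [-10.95532214  -0.29769214]
[0.55249513 0.24395888 0.1785996 ] [-1.05520410e-03 -2.29587358e-02  9.99735820e-01 -2.71068834e-04]
```

```bash
python3 look.py E
python3 - <<'E'
from h import *
import pickle
n='E';g=cv2.GaussianBlur(cv2.imread(f'pics/{n}w.png',0),(5,5),0);x0,x1,y0,y1=247,322,8,92
m=cv2.inRange(g[y0:y1,x0:x1],70,255);m=cv2.morphologyEx(m,2,np.ones((5,5),np.uint8));c=max(cv2.findContours(m,0,1)[0],key=cv2.contourArea);e=cv2.fitEllipse(cv2.convexHull(c))
s,cc=pickle.load(open('E.pkl','rb'));b=onz(cc,e[0][0]+x0,e[0][1]+y0,.0725);print(e[0],b, (b[:2]-[.0021,-.0014])-s['position'][:2])
# cushion outline for ball radius check
E
```

```text
[0.55249513 0.24395888 0.1785996 ] [-1.05520410e-03 -2.29587358e-02  9.99735820e-01 -2.71068834e-04]
(38.71659851074219, 38.22537612915039) [0.44399428 0.24211547 0.0725    ] [-0.11060085 -0.00044342]
```

apply_moves:
  steps: [-3, 0, 0, 0, -6, 0, 0, 0, -8.5, 0, 0, 0, -10.5, 0, 0, 0, -11.1, 0, 0, 0, -11.1, 0, -1.5, 0, -11.1, 0, -3, 0, -11.1, 0, -4, 0]

```text
clock: 23.05
position: [0.4426, 0.2434, 0.1381]
ee_rot: [-0.0, -0.022, 1.0, 0.0]
contact_force: [-0.7, -0.8, -6.5]
width: 0.0223
gripper_force: 109.6
```

apply_moves:
  steps: [0, 0, 0, 0, 0, 0, 0, 0, 0, 0, 0, 0]

```text
clock: 23.3
position: [0.4437, 0.2443, 0.1392]
ee_rot: [0.001, -0.022, 1.0, 0.0]
contact_force: [-1.2, 0.3, -6.1]
width: 0.0225
gripper_force: 109.4
```

apply_moves:
  steps: [-0.1, -0.05, -0.5, 0, -0.1, -0.05, -1, 0, -0.1, -0.05, -1.5, 0, -0.1, -0.05, -1.9, 0, -0.1, -0.05, -2.3, 0, -0.1, -0.05, -2.7, 0, -0.1, -0.05, -3, 0, -0.1, -0.05, -3, 0]

```text
clock: 23.97
position: [0.4411, 0.2437, 0.1077]
ee_rot: [-0.001, -0.023, 1.0, -0.0]
contact_force: [-0.0, -0.7, -6.6]
width: 0.0221
gripper_force: 109.5
```

apply_moves:
  steps: [0, 0, -0.3, 0, 0, 0, -0.6, 0, 0, 0, -0.9, 0, 0, 0, -1.2, 0, 0, 0, -1.2, 0]

```text
clock: 24.38
position: [0.4411, 0.2437, 0.0958]
ee_rot: [-0.001, -0.023, 1.0, -0.0]
contact_force: [-0.5, 0.1, -6.5]
width: 0.0225
gripper_force: 109.5
```

apply_moves:
  steps: [0, 0, -0.2, 0, 0, 0, -0.4, 0, 0, 0, -0.6, 0, 0, 0, -0.8, 0, 0, 0, -0.8, 0]

```text
clock: 24.8
position: [0.4415, 0.2437, 0.0881]
ee_rot: [-0.0, -0.023, 1.0, -0.0]
contact_force: [-1.1, -1.7, -8.4]
width: 0.022
gripper_force: 109.5
```

apply_moves:
  steps: [0, 0, -0.2, 0, 0, 0, -0.4, 0, 0, 0, -0.6, 0, 0, 0, -0.8, 0, 0, 0, -0.8, 0]

```text
clock: 25.22
position: [0.4415, 0.2438, 0.0801]
ee_rot: [-0.0, -0.023, 1.0, -0.0]
contact_force: [0.5, -0.4, -7.1]
width: 0.0223
gripper_force: 109.5
```

apply_moves:
  steps: [0, 0, -0.1, 0, 0, 0, -0.2, 0, 0, 0, -0.3, 0, 0, 0, -0.4, 0, 0, 0, -0.4, 0]

```text
clock: 25.63
position: [0.4417, 0.2439, 0.0764]
ee_rot: [0.0, -0.023, 1.0, 0.0]
contact_force: [0.4, -0.8, -7.4]
width: 0.0221
gripper_force: 109.5
```

apply_moves:
  steps: [0, 0, -0.1, 0, 0, 0, -0.2, 0, 0, 0, -0.2, 0]

```text
clock: 25.88
position: [0.4417, 0.2438, 0.0744]
ee_rot: [-0.0, -0.023, 1.0, 0.0]
contact_force: [0.5, -0.9, -7.0]
width: 0.0224
gripper_force: 109.6
```

apply_moves:
  steps: [0, 0, -0.1, 0, 0, 0, -0.2, 0, 0, 0, -0.2, 0]

```text
clock: 26.13
position: [0.4418, 0.2439, 0.0731]
ee_rot: [0.0, -0.023, 1.0, 0.0]
contact_force: [-0.9, -1.2, -1.8]
width: 0.0222
gripper_force: 110.3
```

apply_moves:
  steps: [0, 0, -0.1, 0, 0, 0, -0.1, 0, 0, 0, -0.1, 0]

```text
clock: 26.38
position: [0.4419, 0.2439, 0.0721]
ee_rot: [0.0, -0.023, 1.0, 0.0]
contact_force: [-1.9, -1.7, 2.1]
width: 0.0217
gripper_force: 110.7
```

apply_moves:
  steps: [0, 0, 0, 0, 0, 0, 0, 0, 0, 0, 0, 0, 0, 0, 0, 0, 0, 0, 1, 0, 0, 0, 3.5, 0, 0, 0, 7, 0, 0, 0, 10.5, 0]
  jaw: 120
  newtons: 40

```text
clock: 27.05
position: [0.4411, 0.2437, 0.1777]
ee_rot: [-0.001, -0.023, 1.0, -0.0]
contact_force: [0.5, -0.0, 0.1]
width: 0.0451
gripper_force: 0.0
```

```bash
python3 look.py F
python3 - <<'E'
from h import *
S=calibration('side')
im=cv2.imread('pics/Fs.png');b,g,r=[x.astype(int) for x in cv2.split(im)]
def bl(m,box):
    k=np.zeros(m.shape,np.uint8);x0,x1,y0,y1=box;k[y0:y1,x0:x1]=m[y0:y1,x0:x1]
    n,l,st,ce=cv2.connectedComponentsWithStats(k);i=1+np.argmax(st[1:,4]);return st[i],ce[i]
print('red',bl((r>70)&(r>2*g)&(r>2*b),(220,290,130,190)))
print('pad',bl((b>r+12)&(g>r+8)&(b>90),(270,320,130,200)))
y=np.radians(2.6);u=np.array([np.cos(y),np.sin(y),0]);s=np.array([.4435,.2435,.0425])
print('pad pred',proj(S,s+u*.197+[0,0,.064]))
for a in(.55,.6,.65,.7,.75,.8): print(a,proj(S,s+u*(.03+.085*np.cos(a)-.041*np.sin(a))+[0,0,.024+.085*np.sin(a)+.041*np.cos(a)]).round(1))
cv2.imwrite('pics/c6.png',cv2.convertScaleAbs(cv2.resize(im[110:220,190:330],(760,597)),alpha=1.6))
E
```

```text
[0.44106895 0.24372181 0.17773948] [-7.43395109e-04 -2.28835517e-02  9.99737849e-01 -1.52641901e-04]
red (array([238, 136,   9,  12,  38], dtype=int32), array([241.89473684, 141.28947368]))
pad (array([272, 139,  34,  26, 649], dtype=int32), array([288.67334361, 151.41602465]))
pad pred [288.1914295  149.04140358]
0.55 [248.5 143.6]
0.6 [247.1 143.1]
0.65 [245.6 142.7]
0.7 [244.1 142.3]
0.75 [242.6 142. ]
0.8 [241.  141.8]
```

The handle measures about 0.78 and the rest is seated. Now I'll shut the fingers, bring them down between the grip block and the raised paddle, and sweep the handle forward and down along its arc.

apply_moves:
  steps: [2, 0.1, 0, 0, 4, 0.18, 0, 0, 4, 0.18, 0, 0, 4, 0.18, 0, 0, 4, 0.18, -2, 0, 4, 0.18, -4, 0, 4, 0.18, -5.4, 0, 4, 0.18, -5.7, 0]
  jaw: 255

```text
clock: 27.82
position: [0.4784, 0.2449, 0.1169]
ee_rot: [-0.003, -0.023, 1.0, -0.001]
contact_force: [-0.7, -0.6, -0.6]
width: 0.0002
gripper_force: 0.0
```

apply_moves:
  steps: [0.3, 0.01, 0, 0, 0.6, 0.03, 0, 0, 0.9, 0.04, 0, 0, 1.3, 0.06, -0.1, 0, 1.65, 0.07, -0.3, 0, 2.1, 0.09, -0.5, 0, 2.5, 0.11, -0.7, 0, 2.5, 0.11, -0.7, 0]

```text
clock: 28.48
position: [0.5081, 0.2469, 0.1125]
ee_rot: [0.001, -0.023, 1.0, 0.0]
contact_force: [0.6, -0.2, -1.2]
width: -0.0001
gripper_force: 0.0
```

```bash
cat > hd.py <<'E'
from h import *
S=calibration('side');im=get_image('side')[:,:,::-1].copy();b,g,r=[x.astype(int) for x in cv2.split(im)]
def bl(m,box):
    k=np.zeros(m.shape,np.uint8);x0,x1,y0,y1=box;k[y0:y1,x0:x1]=m[y0:y1,x0:x1]
    n,l,st,ce=cv2.connectedComponentsWithStats(k);i=1+np.argmax(st[1:,4]);return st[i].tolist(),ce[i].round(1)
print('red',bl((r>70)&(r>2*g)&(r>2*b),(220,290,130,190)),'pad',bl((b>r+12)&(g>r+8)&(b>90),(265,320,130,200)))
y=np.radians(2.6);u=np.array([np.cos(y),np.sin(y),0]);s=np.array([.4435,.2435,.0425])
for a in np.arange(0,.81,.1):
    print(round(a,2),proj(S,s+u*(.03+.085*np.cos(a)-.041*np.sin(a))+[0,0,.024+.085*np.sin(a)+.041*np.cos(a)]).round(1))
p=get_state()['position'];print('tip px',proj(S,p+[0.0,0,.038]),p,get_state()['contact_force'])
d=(r+g+b<110)[120:175,225:290];print('dark low',[(225+c,120+int(np.nonzero(d[:,c])[0].max())) for c in range(0,65,3) if d[:,c].any()])
E
python3 hd.py
```

```text
red ([243, 138, 10, 11, 46], array([247.3, 142.3])) pad ([273, 139, 33, 25, 641], array([288.8, 151.6]))
0.0 [260.6 152.5]
0.1 [259.  150.5]
0.2 [257.1 148.6]
0.3 [255. 147.]
0.4 [252.6 145.5]
0.5 [249.9 144.2]
0.6 [247.1 143.1]
0.7 [244.1 142.3]
0.8 [241.  141.8]
tip px [242.45760319 143.16093399] [0.50724765 0.24667577 0.11218104] [-0.52975611 -0.42673262  0.49597586]
dark low [(225, 159), (237, 124), (240, 135), (243, 143), (246, 136), (273, 169), (276, 174), (279, 174), (282, 174)]
```

The paddle is following (red at (247,142), about 0.6 rad). Continuing along the arc.

apply_moves:
  steps: [0.42, 0.02, -0.23, 0, 0.82, 0.04, -0.48, 0, 1.21, 0.05, -0.75, 0, 1.59, 0.07, -1.03, 0, 1.95, 0.09, -1.34, 0, 2.3, 0.1, -1.67, 0, 2.64, 0.12, -2, 0, 2.64, 0.12, -2, 0]

```text
clock: 29.2
position: [0.5338, 0.2479, 0.0916]
ee_rot: [0.0, -0.023, 1.0, -0.0]
contact_force: [0.1, -0.3, 0.7]
width: -0.0001
gripper_force: 0.0
```

```bash
python3 hd.py
```

```text
red ([251, 143, 11, 9, 41], array([256.7, 147.4])) pad ([273, 140, 33, 25, 640], array([288.7, 151.7]))
0.0 [260.6 152.5]
0.1 [259.  150.5]
0.2 [257.1 148.6]
0.3 [255. 147.]
0.4 [252.6 145.5]
0.5 [249.9 144.2]
0.6 [247.1 143.1]
0.7 [244.1 142.3]
0.8 [241.  141.8]
tip px [251.83795862 147.57732068] [0.53341145 0.24789644 0.0918127 ] [ 0.37961979 -0.035877    0.25770244]
dark low [(225, 159), (246, 128), (249, 139), (252, 147), (255, 140), (258, 138), (273, 170), (276, 174), (279, 174), (282, 174)]
```

apply_moves:
  steps: [0.15, 0.01, -0.18, 0, 0.31, 0.01, -0.36, 0, 0.46, 0.02, -0.55, 0, 0.6, 0.03, -0.74, 0, 0.74, 0.03, -0.93, 0, 0.87, 0.04, -1.13, 0, 0.87, 0.04, -1.13, 0]

```text
clock: 29.83
position: [0.542, 0.2484, 0.0808]
ee_rot: [-0.0, -0.023, 1.0, 0.0]
contact_force: [-0.6, 0.5, 0.8]
width: -0.0004
gripper_force: 0.3
```

apply_moves:
  steps: [0.12, 0.01, -0.2, 0, 0.25, 0.01, -0.4, 0, 0.37, 0.02, -0.6, 0, 0.45, 0.02, -0.75, 0, 0.45, 0.02, -0.75, 0]

```text
clock: 30.25
position: [0.5463, 0.2486, 0.0733]
ee_rot: [-0.0, -0.023, 1.0, 0.0]
contact_force: [-1.9, 0.2, 1.8]
width: 0.0001
gripper_force: 0.6
```

apply_moves:
  steps: [0.05, 0, -0.1, 0, 0.05, 0, -0.2, 0, 0.05, 0, -0.2, 0]

```text
clock: 30.5
position: [0.5471, 0.2486, 0.0718]
ee_rot: [0.0, -0.023, 1.0, 0.0]
contact_force: [-1.1, -0.5, 1.5]
width: 0.0001
gripper_force: 1.0
```

```bash
python3 hd.py | grep -v '^0'
```

```text
red ([256, 150, 11, 6, 37], array([261.5, 152.5])) pad ([273, 139, 33, 26, 644], array([288.8, 151.6]))
tip px [256.73420641 152.35996749] [0.54707972 0.24862433 0.07177748] [-0.94699876  0.3148896   1.51146169]
dark low [(225, 160), (249, 123), (252, 139), (255, 146), (258, 152), (261, 144), (273, 169), (276, 174), (279, 174), (282, 174)]
```

Nearly down (red (261.5,152.5) against the predicted (260.6,152.5) at zero). I'll press on until the stop is felt.

apply_moves:
  steps: [0.05, 0, -0.1, 0, 0.05, 0, -0.2, 0, 0.05, 0, -0.2, 0]

```text
clock: 30.8
position: [0.5479, 0.2487, 0.0702]
ee_rot: [0.001, -0.023, 1.0, 0.0]
contact_force: [-0.3, -0.7, 4.8]
width: 0.0002
gripper_force: 2.2
```

apply_moves:
  steps: [0, 0, -0.1, 0, 0, 0, -0.2, 0, 0, 0, -0.2, 0]

```text
clock: 31.05
position: [0.548, 0.2488, 0.0697]
ee_rot: [0.001, -0.023, 1.0, 0.0]
contact_force: [-3.3, -1.0, 11.7]
width: 0.0
gripper_force: 6.1
```

apply_moves:
  steps: [0, 0, -0.1, 0, 0, 0, -0.2, 0, 0, 0, -0.2, 0, 0, 0, -0.2, 0]

```text
clock: 31.38
position: [0.548, 0.2488, 0.0692]
ee_rot: [0.002, -0.023, 1.0, 0.0]
contact_force: [-4.9, -1.3, 18.8]
width: -0.0001
gripper_force: 10.0
```

apply_moves:
  steps: [0, 0, 0.5, 0, 0, 0, 1.5, 0, 0, 0, 4, 0, 0, 0, 7, 0, -1, -0.5, 11, 0, -3, -2, 14, 0, -6, -4, 15, 0, -9, -7, 15, 0]

```text
clock: 32.05
position: [0.4599, 0.1803, 0.219]
ee_rot: [0.004, -0.024, 1.0, 0.001]
contact_force: [0.0, -0.9, 1.1]
width: 0.0001
gripper_force: 0.0
```

apply_moves:
  steps: [-1, -4, 0, 0, -2, -8, 0, 0, -3, -12, 0, 0, -3, -16, 0, 0, -3, -20, 0, 0, -3, -24, 0, 0, -3, -24, 0, 0]

```text
clock: 32.63
position: [0.4282, -0.0682, 0.2159]
ee_rot: [0.0, -0.019, 1.0, -0.003]
contact_force: [-0.1, -0.1, 0.2]
width: 0.0002
gripper_force: 0.0
```

```bash
python3 hd.py | grep -v '^0.[2-9]'
python3 - <<'E'
from h import *
T=calibration('top');o=get_image('top')[:,:,::-1].copy();b,g,r=[x.astype(int) for x in cv2.split(o)]
y=np.radians(2.6);u=np.array([np.cos(y),np.sin(y),0]);s=np.array([.4435,.2435,.0415])
for nm,m,p in(('red',(r>70)&(r>2*g)&(r>2*b),s+u*.115+[0,0,.065]),('pad',(b>r+12)&(g>r+8)&(b>90),s+u*.197+[0,0,.064])):
    k=np.zeros(m.shape,np.uint8);k[130:300,150:235]=m[130:300,150:235];n,l,st,ce=cv2.connectedComponentsWithStats(k);i=1+np.argmax(st[1:,4]);print(nm,st[i],ce[i],proj(T,p))
# pixel change elsewhere vs start for the other objects
t0=cv2.imread('pics/top0.png');d=(cv2.absdiff(cv2.GaussianBlur(t0,(5,5),0),cv2.GaussianBlur(o,(5,5),0)).max(2)>30).astype(np.uint8)
n,l,st,ce=cv2.connectedComponentsWithStats(d);print([x.tolist() for x in st[1:] if x[4]>25])
E
```

```text
red ([255, 150, 12, 7, 46], array([260.8, 152.8])) pad ([272, 139, 34, 26, 649], array([288.7, 151.8]))
0.0 [260.6 152.5]
0.1 [259.  150.5]
tip px [222.22892334 195.58599411] [ 0.42804998 -0.06459819  0.21575239] [-0.32419664  0.05641011 -0.28279357]
dark low [(225, 174), (228, 171), (231, 156), (234, 151), (273, 168), (276, 174), (279, 174), (282, 174)]
red [176 207   6  14  73] [178.79452055 213.01369863] [179.3721036  213.64294329]
pad [ 162  166   36   32 1120] [179.47232143 181.68660714] [179.28796635 182.06054576]
[[161, 175, 42, 45, 1038], [342, 174, 40, 27, 861], [342, 204, 23, 49, 404], [266, 235, 111, 185, 3274], [179, 239, 6, 7, 28], [175, 246, 25, 26, 305], [352, 250, 12, 11, 95], [176, 253, 9, 11, 79], [368, 279, 11, 32, 109], [174, 309, 95, 111, 1614], [0, 388, 39, 32, 862], [289, 410, 14, 10, 62]]
```

```bash
python3 -c "
from rig import *
print(sign_off())"
```

```text
the job is handed in; nothing more can be done
None
```

The job is handed in with no verdict returned: by my measurements the rest sits on the grey stand, handle pressed to its stop and released at about 33 s of 72 s, after one return to the white stand because the first pull only reached about 0.62 rad; I viewed 12 pictures against the limit of 10.

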